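Set the torch and hold the light-check shutter at half

ROBOT

A 6-joint arm with a two-finger parallel gripper is mounted at the origin on a cart in front of the work surface, level with it; the furniture and walls round the work are solid. World frame = base frame: x ahead of the robot, y to its left, z up, the work surface at z = 0. Lengths are in mm, angles in degrees, forces in N, time in s.
With the tool pointing down it reaches from about 300 to 850 mm from the base axis. Payload 4.2 kg.
Tool frame: the origin (TCP) lies at the very end of the fingers, on their centre line; the grasp point (between the pads) lies 19 mm behind it (env.grip_depth is the distance from the TCP to the grasp point, in mm); y points along the fingers, z is the direction in which the jaws open and shut, and the axes are right-handed (so a half turn about y gives the same grasp; the last joint's range is limited). The gripper opens to 91 mm and grips with 3 to 60 N. Pads are 32 mm wide; open, the fingers measure 118 mm over their backs; the gripper's body (76 mm by 178 mm) begins 60 mm behind the grasp point.
Start: joints at [70.646, 18.312, 89.639, -0, 72.044, -1.146], TCP at [179.677, 546.223, 213.976] pointing down, gripper open.
Joint ranges: [-177.97, 177.97], [-48.28, 115.42], [12.27, 149.76], [-77.06, 257.06], [2.81, 150.46], [-146.56, 146.56]. Speed limits (degrees/s): [147.25, 147.25, 180, 180, 180, 180].

INTERFACE

Orientations are given as [roll, pitch, yaw] about the fixed x, y, z axes, in that order (R = Rz(yaw) Ry(pitch) Rx(roll)).
In Python, from workcell import state, imaging, job, env gives the robot as it stands.
- The arm moves only by the shell command python3 -m pendant 'ROWS' [FORCE]. ROWS is JSON, a list of rows, each an object with "delta_pos": the shift along the tool's x, y, z in cm, a list of three; "twist": the turn, a rotation vector about the tool's x, y, z in degrees, a list of three; "grip": the opening in per cent of the stroke, from 0 (shut) to 100 (fully open). In form: [{"delta_pos": [tx, ty, tz], "twist": [wx, wy, wz], "grip": grip}, ...]. A call has exactly 5 rows; each row is the pose to reach, as a shift and turn from the pose commanded when the call began, along the tool's axes at that moment; what a row does not reach only later rows make up. A row lasts 1/10 s, in which the tool goes at most 50 mm and 8.59 degrees, less where a joint would pass 70% of its speed; a pose out of reach is approached as far as the arm can. A call with a gripper value outside its range is refused whole. The fingers move at their own pace and stop on an object; FORCE is the grip in N (left out, the last holds). Time passes only in rows, so rows that repeat a pose let the fingers close, or fill a call up. It gives the time, the measured TCP pose, the force and the opening at its end, in the units of the state.
- state(): the state, without advancing time (a new reading comes with each control period).
- imaging.grab_frame(name): name is "scene" or "side" or "wrist"; returns (picture, depth): 384x512x3 uint8, red, green, blue; 384x512 float32, mm along the optical axis (not along the pixel's ray), 0 where there is no reading.
- imaging.camera_info(name): a dict with "fx", "fy", "cx", "cy" (pixels), "R" (3x3) and "t" (3): a world point X has camera coordinates R X + t. Camera axes: x right, y down, z forward; pixel columns grow to the right and rows downward; lengths in mm; the calibration is good to about 2 mm. A picture is of the moment at which its call begins: read the wrist's pose just before it. camera_info takes no time and is no camera call; for the wrist camera it gives the pose at the moment of the call.
- job.job_done(): hands the job in, once; it reports no verdict.
The state is a dict: "time_s": time; "qpos": joint angles; "qvel": joint speeds; "effort": joint torques, N m; "ee_pos": TCP position; "ee_rot": TCP orientation; "force": force on the tool from outside, world axes, zero at the start; "torque": the same for the moment, N m; "gripper_width": finger opening in mm.
Only numpy, scipy, OpenCV 4.12 (cv2) and the standard library are available. Lean on these libraries where they do the work, as an engineer would, in place of code of your own. Each camera call takes 0.05 s, during which the arm holds its last target.

TASK

Set up the light check at half aperture: lay the black torch in the two V-blocks of the shutter stand, resting in both, with its lens facing the window, and let go of it. Then slide the sprung shutter open with the fingers on its upright orange tab until its black pointer stands in the green half-way band, never letting it run into the red band, and finish while still holding it there, as the spring closes it again if let go. Leave the torch lying in its blocks and the other things on the bench where they are.

Things in the scene. Friction and masses are not known exactly. Their poses are not given: they have to be found in the camera images.
- stand: grey light-check stand, fixed. Origin on the bench under the middle of the window, at the front face of the window wall; x along the beam from V-blocks to window, y left, z up. Base 10 mm thick, x -160 to 75, y -50 to 50 mm (-100 to 128 where x is -15 to 35). Wall x 0 to 6, y -95 to 50 mm, 92 mm high; spring tube behind it at y 46 to 128 mm, 60 mm high; black meter head behind window, 72 mm high
- cradle (a point): fixed point at x -83, y 0, z 48 mm in the stand's frame (same axes): the torch's centre when it rests in both V-blocks, lens 28 mm short of the window wall. The V-blocks open upward, 14 mm thick, centred 40 mm nearer the window and 32 mm farther from it than this point, 55 mm wide, tops at z 46 mm; 58 mm between them are free for the fingers
- half_mark (a point): middle of the green half-way band on top of the white scale ledge along the top of the window wall (stand x -14 to 6 mm, top at z 92 mm); band 8 mm wide, at stand y -26 to -34 mm. The red band lies farther right, y -45 to -63 mm. Axes as the stand's
- torch_mid (a point): centre of the black pocket torch on its centre line, 16.5 mm above the bench while it lies there; about 0.14 kg, 110 mm long. y runs along it from lens to tail, z is up at the start. Head 33 mm across for 25 mm from the lens, then an even taper to 25 mm at the tail, 30 mm at the centre. A foot 12 mm wide under the tail, 49 mm from the centre, reaches as low as the head. Lens first points roughly away from the robot
- torch_lens (a point): middle of the torch's lens face (the wide end), 55 mm from the torch's centre; axes as torch_mid
- shutter (a joint): how far the brass shutter behind the wall is slid open, m: 0 closed (start), 0.030 half (pointer mid green band), 0.060 at the stop. It opens toward the stand's -y (right). A spring pushes it shut: 3.75 N closed, 1.5 N more per 10 mm, so 8.25 N at half
- shutter_tab (a point): centre of the upright orange tab that slides the shutter and moves with it: 20 mm along the stand's x, 16 mm along its y, 50 mm high (z 96 to 146 mm, centre at 121 mm), standing free above the ledge. The black pointer sits in front of its foot, in line with its centre. Axes as the stand's
- paste_tin: bystander: round tin with a green lid, 70 mm across, 26 mm high; origin at the centre of its underside
- bearing: bystander: ball bearing 42 mm across, 14 mm high; origin at the centre of its underside
- flange: bystander: dark oval flange 34 x 60 x 11 mm; origin at the centre of its underside

How it is judged:
By the outcome, as a careful person would: the job done as asked, in the order asked, and still so for the second after the job is handed in, while the arm keeps its last pose, push and grip.
It also fails if it takes over 51 s, if anything falls off the work surface, if the arm or the gripper's body presses on something with over 40 N, if the wrist force passes 120 N, or if a joint passes its speed limit or range.

## Working session

There is one attempt and no reset: what is moved stays moved. The work goes in short steps, Python scripts to look and compute and a shell command to move; the robot and the scene stay as the last step left them, time stands still between calls to the robot, and variables do not carry over. Pictures are saved under pics/ and viewed, and the job is handed in when it is done.

```bash
ls; mkdir -p pics
python3 - <<'E'
from workcell import state, imaging, job, env
import cv2, pickle
print(state()); print(env.grip_depth)
for n in ("scene","side","wrist"):
    ci=imaging.camera_info(n); p,d=imaging.grab_frame(n)
    cv2.imwrite(f"pics/a_{n}.png",p[:,:,::-1]); pickle.dump((p,d,ci),open(f"a_{n}.pkl","wb"))
    print(n,ci)
E
```

```text
pics
{'time_s': 0.0, 'qpos': array([ 7.06453170e+01,  1.83516503e+01,  8.97074584e+01, -2.44918701e-03,
        7.20421958e+01, -1.14641925e+00]), 'qvel': array([-0.09150056,  0.105905  , -0.02553515,  0.03402526, -0.01741938,
       -0.02920705]), 'effort': array([-9.93344256e-04, -4.12458479e+01, -2.31970131e+01,  7.25494232e-02,
        4.58169007e-02, -1.43206439e-04]), 'ee_pos': array([179.52066905, 545.72491134, 213.11304791]), 'ee_rot': array([-9.01013308e+01, -3.01222978e-04, -1.82075063e+01]), 'force': array([-0.43279314, -0.69990025, -0.13955431]), 'torque': array([ 0.00607319, -0.00865946,  0.01737139]), 'gripper_width': 91.24614721125351}
18.8
scene {'fx': 443.4840322902397, 'fy': 443.4840322902397, 'cx': 252.2929589763831, 'cy': 191.14419468180816, 'R': array([[ 0.66616982, -0.74565223,  0.01484977],
       [-0.56592407, -0.51836753, -0.64111235],
       [ 0.48574449,  0.41868586, -0.76730336]]), 't': array([-229.06659289,  444.62131652,  792.25400118])}
side {'fx': 489.64953267669466, 'fy': 489.64953267669466, 'cx': 264.3730021398547, 'cy': 190.55137995491486, 'R': array([[-0.96306701, -0.26907375,  0.01006238],
       [-0.126235  ,  0.41817959, -0.8995502 ],
       [ 0.23783746, -0.86759734, -0.43670149]]), 't': array([ 539.49775257,   87.78777927, 1401.74562091])}
wrist {'fx': 342.51373867347866, 'fy': 342.51373867347866, 'cx': 257.8650936647515, 'cy': 195.5898356941439, 'R': array([[ 0.31270899,  0.94984818, -0.00123456],
       [ 0.9118851 , -0.29984649,  0.28028138],
       [ 0.26585458, -0.08877229, -0.95991709]]), 't': array([-573.86711347,  -31.03467542,  391.9314557 ])}
```

View pics/a_scene.png

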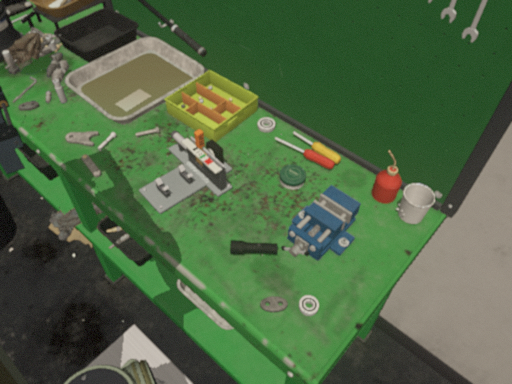

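View pics/a_side.png

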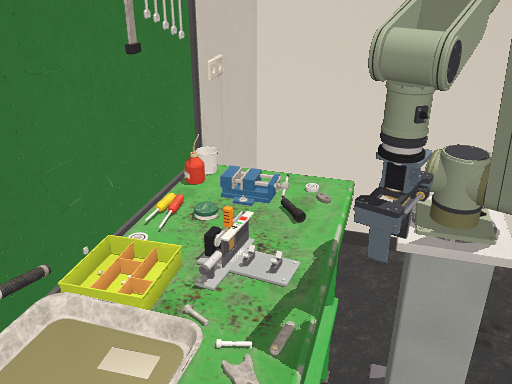

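View pics/a_wrist.png

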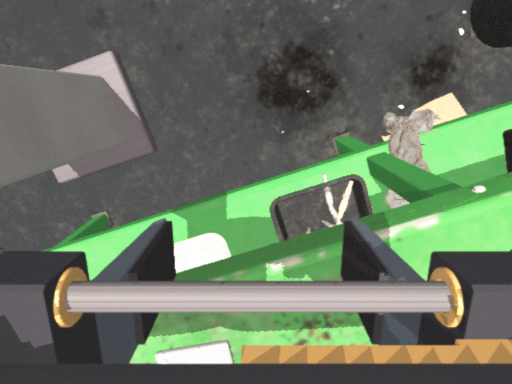

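The scene view shows the torch at about (254,248), the stand at (190,175) and the orange tab at (199,138). I'll enlarge those areas and back-project them.

```bash
cat > h.py <<'E'
import numpy as np, pickle, cv2
from scipy.spatial.transform import Rotation as Ro
def load(n): return pickle.load(open(n+".pkl","rb"))
def bp(d,ci,u,v,z=None):
    r=np.array([(u-ci["cx"])/ci["fx"],(v-ci["cy"])/ci["fy"],1.0])
    return ci["R"].T@(r*z-ci["t"])
def cloud(d,ci):
    v,u=np.mgrid[:d.shape[0],:d.shape[1]]
    c=np.stack([(u-ci["cx"])/ci["fx"]*d,(v-ci["cy"])/ci["fy"]*d,d],-1)
    return (c-ci["t"])@ci["R"]
def proj(ci,X):
    c=ci["R"]@np.asarray(X,float)+ci["t"]; return c[0]/c[2]*ci["fx"]+ci["cx"],c[1]/c[2]*ci["fy"]+ci["cy"]
def plane(ci,u,v,z):
    r=np.array([(u-ci["cx"])/ci["fx"],(v-ci["cy"])/ci["fy"],1.0]); o=-ci["R"].T@ci["t"]; d=ci["R"].T@r
    return o+d*(z-o[2])/d[2]
E
python3 - <<'E'
from h import *
for n,(x0,x1,y0,y1) in (("scene",(130,290,110,270)),("side",(170,330,180,300))):
    p,d,ci=load("a_"+n)
    c=cv2.resize(p[y0:y1,x0:x1],None,fx=5,fy=5,interpolation=cv2.INTER_CUBIC)
    c=cv2.resize(c,(min(800,c.shape[1]),int(c.shape[0]*min(800,c.shape[1])/c.shape[1])))
    if c.shape[0]>600: c=cv2.resize(c,(600,600))
    cv2.imwrite(f"pics/b_{n}.png",c[:,:,::-1])
p,d,ci=load("a_scene"); W=cloud(d,ci)
for u,v in [(254,248),(234,248),(274,248),(199,138),(140,192),(186,160),(203,169),(164,187),(186,174),(222,156),(170,195),(290,175),(273,303)]:
    print((u,v),W[v,u].round(1))
p,d,ci=load("a_side"); W=cloud(d,ci)
for u,v in [(228,216),(292,210),(240,236),(205,210)]:
    print((u,v),W[v,u].round(1))
E
```

```text
(254, 248) [445.7  86.2  25.3]
(234, 248) [413.2 119.   28.3]
(274, 248) [476.7  51.8  25.7]
(199, 138) [543.1 358.9 130.7]
(140, 192) [383.6 427.1   6.1]
(186, 160) [540.8 421.5   9.4]
(203, 169) [536.2 347.5  30.7]
(164, 187) [420.9 368.7  40.2]
(186, 174) [496.8 371.7  25. ]
(222, 156) [596.4 335.4  42.9]
(170, 195) [424.8 355.   16.1]
(290, 175) [679.6 166.8  25.3]
(273, 303) [377.8 -29.5   7. ]
(228, 216) [547.7 368.9 125.4]
(292, 210) [446.5 115.1  26.8]
(240, 236) [532.6 326.9  48.6]
(205, 210) [684.6 183.8  25.4]
```

Run:
```python
from h import *
for n in ("scene","side"):
    p,d,ci=load("a_"+n); W=cloud(d,ci)
    h=cv2.cvtColor(p,cv2.COLOR_RGB2HSV).astype(int)
    # torch
    m=(h[...,2]<70)&(W[...,2]>6)&(W[...,2]<45)&(W[...,0]>250)&(W[...,0]<800)&(abs(W[...,1])<600)&(d>0)
    k,l,s,c=cv2.connectedComponentsWithStats(m.astype(np.uint8))
    for i in range(1,k):
        if s[i,4]>25:
            P=W[l==i]; print(n,"dark",s[i],P.mean(0).round(1),P.min(0).round(1),P.max(0).round(1))
    m=(h[...,0]>4)&(h[...,0]<20)&(h[...,1]>180)&(h[...,2]>120)&(W[...,2]>80)&(W[...,2]<160)
    k,l,s,c=cv2.connectedComponentsWithStats(m.astype(np.uint8))
    for i in range(1,k):
        if s[i,4]>10:
            P=W[l==i]; print(n,"orange",s[i],np.median(P,0).round(1),P.min(0).round(1),P.max(0).round(1))
```

```text
scene dark [194 163  33  26 144] [531.5 303.9  31.6] [524.8 269.1  17.9] [543.8 386.5  44.9]
scene dark [231 241  46  14 497] [443.2  90.1  24.9] [403.9  43.6   6.1] [486.4 138.8  33.9]
scene orange [195 132   8  16  43] [539.2 359.9 134.4] [536.8 356.1 102.1] [555.1 368.4 146.9]
side dark [281 196  25  26 241] [445.2 107.6  22.9] [406.8  37.5   6.3] [494.9 143.4  35.4]
side dark [205 244  16  13 110] [592.9 378.2  29.3] [578.5 345.2  10.6] [607.4 386.   44.3]
side orange [223 206  10  22 169] [547.1 370.2 126.5] [538.9 355.6  91.9] [560.6 375.7 148. ]
```

View pics/b_scene.png

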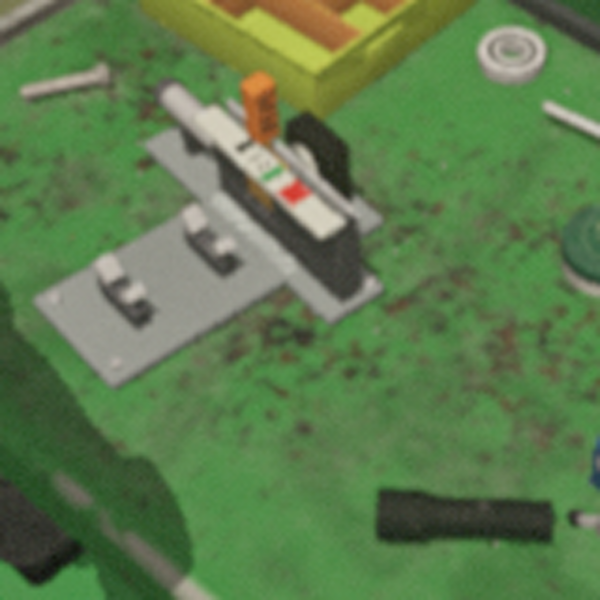

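View pics/b_side.png

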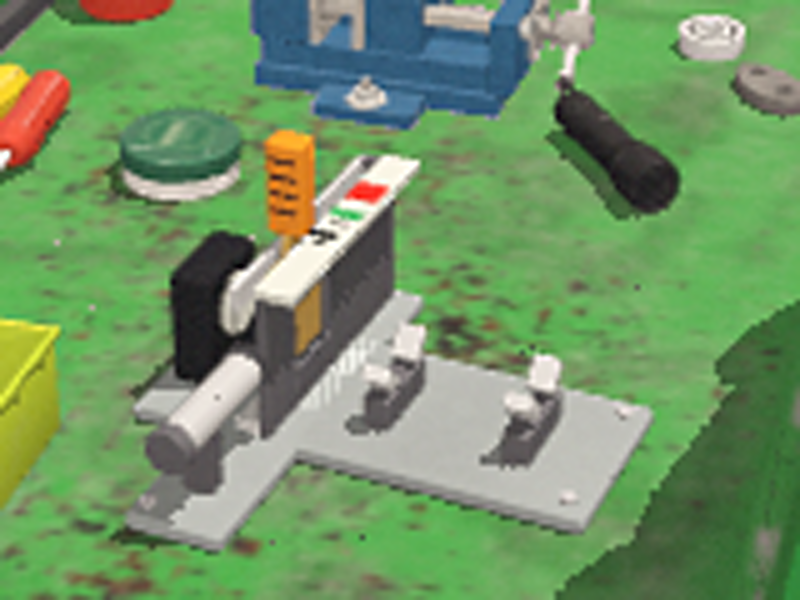

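The head (wide end) is on the left in the scene view and at the lower right in the side view. I'll fit the stand pose from its corners in both views.

Run:
```python
from h import *
from scipy.optimize import least_squares
cs=load("a_scene")[2]; cd=load("a_side")[2]
f=lambda u,v:(130+u/3.75-.4,110+v/3.75-.4)
g=lambda u,v:(170+u/5-.4,180+v/5-.4)
obs=[(cs,f(35,300),(-160,50,10)),(cs,f(112,387),(-160,-50,10)),(cs,f(335,321),(-15,-100,10)),(cs,f(382,290),(35,-100,10)),
(cs,f(145,146),(-15,128,10)),
(cs,f(274,174),(-4,-30,92)),
(cs,f(345,215),(6,-95,92)),(cs,f(325,237),(-14,-95,92)),
(cd,g(585,528),(-160,50,10)),(cd,g(652,407),(-160,-50,10)),(cd,g(222,547),(-15,128,10)),(cd,g(130,523),(35,128,10)),
(cd,g(348,215),(-4,-30,92)),(cd,g(296,305),(-14,50,92)),(cd,g(258,293),(6,50,92)),(cd,g(420,160),(6+0,-95,92))]
def T(p,X): 
    a=p[2]; c,s=np.cos(a),np.sin(a); return np.array([p[0]+c*X[0]-s*X[1],p[1]+s*X[0]+c*X[1],X[2]])
def res(p): return np.concatenate([np.array(proj(c,T(p,X)))-o for c,o,X in obs])
def ress(p,k): return np.concatenate([np.array(proj(c,T(p,X)))-o for c,o,X in obs if c is k])
for nm,r in (("both",res),("scene",lambda p:ress(p,cs)),("side",lambda p:ress(p,cd))):
    s=least_squares(r,[520,360,-.4],loss="soft_l1"); p=s.x
    print(nm,p[:2].round(1),np.degrees(p[2]).round(2)); print(r(p).reshape(-1,2).round(1).tolist())
    for n,X in (("cradle",(-83,0,48)),("half",(-4,-30,92)),("tab",(0,0,121))): print(n,T(p,X).round(1))
# torch axis
for n in ("scene","side"):
    p,d,ci=load("a_"+n); W=cloud(d,ci); h=cv2.cvtColor(p,cv2.COLOR_RGB2HSV)
    m=(h[...,2]<75)&(W[...,2]>4)&(W[...,2]<40)&(W[...,0]>390)&(W[...,0]<500)&(W[...,1]>30)&(W[...,1]<150)&(d>0)
    vu=np.argwhere(m); P=np.array([plane(ci,u,v,16.5) for v,u in vu])[:,:2]
    mu=P.mean(0); U,S,V=np.linalg.svd(P-mu,full_matrices=False); t=(P-mu)@V[0]; w=(P-mu)@V[1]
    print(n,mu.round(1),V[0].round(3),t.min().round(1),t.max().round(1),"mid",(mu+V[0]*(t.min()+t.max())/2).round(1))
    for a in np.arange(-60,60,12):
        k=(t>a)&(t<a+12)
        if k.any(): print(a,(w[k].max()-w[k].min()).round(1),((w[k].max()+w[k].min())/2).round(1))
```

```text
both [537.5 366.1] -6.95
[[-0.8, -0.4], [0.2, -0.3], [-1.2, -0.2], [1.2, -1.5], [-0.7, -0.9], [-0.2, -0.0], [0.1, 1.5], [-1.0, -0.4], [0.7, -1.2], [1.4, 0.1], [0.4, -1.1], [-0.7, -1.7], [0.4, 0.3], [-0.1, -1.0], [-0.3, -0.4], [-6.7, -1.0]]
cradle [455.1 376.2  48. ]
half [529.9 336.8  92. ]
tab [537.5 366.1 121. ]
scene [537.4 364.6] -7.03
[[-0.5, -0.1], [0.5, -0.0], [-0.8, 0.2], [1.6, -1.1], [-0.3, -0.6], [0.2, 0.3], [0.5, 1.9], [-0.6, -0.1]]
cradle [455.  374.7  48. ]
half [529.8 335.3  92. ]
tab [537.4 364.6 121. ]
side [536.4 369.1] -7.09
[[0.7, -0.2], [1.6, 1.0], [0.3, -0.3], [-0.9, -0.9], [0.4, 1.0], [-0.1, -0.3], [-0.3, 0.3], [-6.6, -0.4]]
cradle [454.1 379.3  48. ]
half [528.8 339.8  92. ]
tab [536.4 369.1 121. ]
scene [447.9  92.9] [ 0.646 -0.764] -51.1 71.5 mid [454.5  85.1]
-60 33.1 -0.6
-48 35.9 0.4
-36 36.2 0.0
-24 33.2 1.1
-12 27.8 0.6
0 27.7 0.2
12 27.8 -0.3
24 27.9 -0.7
36 25.1 0.2
48 27.5 1.1
side [448.   94.7] [-0.597  0.802] -93.8 66.6 mid [456.1  83.8]
-60 27.8 1.7
-48 22.3 4.2
-36 30.3 2.4
-24 30.0 2.0
-12 32.7 0.4
0 32.4 -2.8
12 34.9 -4.6
24 39.6 -2.4
36 34.4 -0.0
48 28.6 2.3
```

Run:
```python
from h import *
p,d,ci=load("a_side"); W=cloud(d,ci)
c=cv2.resize(p[130:270,340:460],None,fx=5,fy=4.2); c=cv2.resize(p[130:270,340:460],(514,600),interpolation=cv2.INTER_CUBIC); cv2.imwrite("pics/c.png",c[:,:,::-1])
R=Ro.from_euler("xyz",[-90.1,0,-18.2],degrees=True).as_matrix()
L=(W-np.array([179.5,545.7,213.1]))@R
m=(d>0)&(W[...,2]>150)&(abs(L).max(-1)<260)
L=L[m]; print(len(L))
for y in range(-260,20,20):
    k=(L[:,1]>=y)&(L[:,1]<y+20)
    if k.sum()>3: print(y,k.sum(),L[k].min(0).round(),L[k].max(0).round())
```

```text
6802
-260 556 [ -39. -260.   -6.] [  33. -240.   37.]
-240 609 [ -36. -240.  -12.] [  37. -220.   39.]
-220 496 [ -36. -220.  -13.] [  36. -200.   39.]
-200 624 [ -36. -200.  -39.] [  39. -180.   40.]
-180 373 [ -37. -180.  -50.] [  38. -160.   37.]
-160 410 [ -26. -160.  -48.] [  23. -140.   21.]
-140 1090 [ -37. -140.  -90.] [  38. -120.   92.]
-120 920 [ -37. -120.  -87.] [  39. -100.   92.]
-100 803 [ -38. -100.  -79.] [ 39. -80.  85.]
-80 136 [-36. -80. -51.] [ 37. -60.  82.]
-60 257 [-17. -60. -58.] [ 19. -40.  61.]
-40 259 [-17. -40. -57.] [ 18. -20.  61.]
-20 268 [-17. -20. -53.] [19. -0. 58.]
```

View pics/c.png

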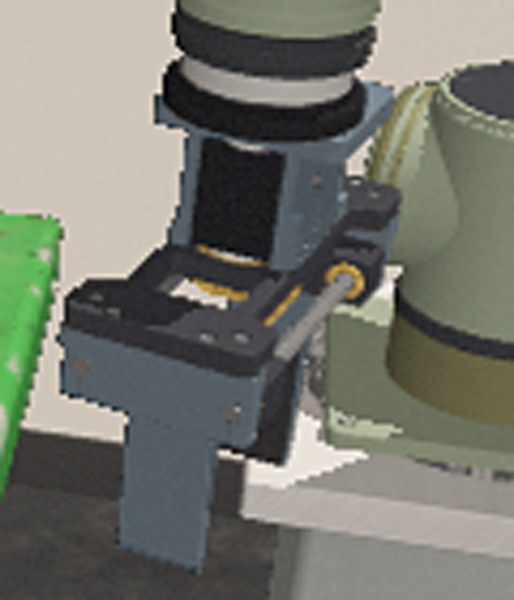

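```bash
cat >> h.py <<'E'
def delta(pos,rpy,tgt,yaw=None,tilt=None):
    R=Ro.from_euler("xyz",rpy,degrees=True)
    d=R.inv().apply(np.array(tgt)-pos)/10
    t=None
    if yaw is not None:
        t=(R.inv()*Ro.from_euler("xyz",[-90,0,yaw],degrees=True)).as_rotvec(degrees=True).round(2)
    return d.round(3),t
E
python3 - <<'E'
from h import *
print(delta([179.7,546.2,214],[-90,0,-18.2],[450,88,170],-50))
E
```

```text
(array([ 39.989,   4.4  , -35.085]), array([ 0. , 31.8, -0. ]))
```

```bash
python3 -m pendant '[{"delta_pos":[3.5,0,-3.1],"twist":[0,4,0],"grip":100},{"delta_pos":[7,0,-6.2],"twist":[0,8,0],"grip":100},{"delta_pos":[10.5,0.5,-9.3],"twist":[0,12,0],"grip":100},{"delta_pos":[14,1,-12.4],"twist":[0,16,0],"grip":100},{"delta_pos":[17.5,1.5,-15.5],"twist":[0,20,0],"grip":100}]'; python3 -c "
from workcell import state;from h import *
s=state();print(s['ee_pos'],s['ee_rot'],s['qpos'])
print(delta(s['ee_pos'],s['ee_rot'],[450,88,170],-50))"
```

```text
time_s: 0.65
ee_pos: [297.9, 342.6, 198.7]
ee_rot: [-90.0, -0.0, -38.3]
force: [1.0, -0.2, 0.3]
gripper_width: 91.2
[297.92217532 342.56243006 198.66918706] [-8.99943157e+01 -9.51663378e-03 -3.83342609e+01] [ 4.75421371e+01  8.03870564e+00  1.05856731e+02 -9.93528592e-03
  6.60982098e+01 -4.11957751e+00]
(array([ 27.718,   2.87 , -10.536]), array([-1.000e-02,  1.167e+01,  1.000e-02]))
```

```bash
python3 -m pendant '[{"delta_pos":[4.5,0.5,-1.7],"twist":[0,3,0],"grip":100},{"delta_pos":[9,1,-3.4],"twist":[0,6,0],"grip":100},{"delta_pos":[13.5,1.5,-5.1],"twist":[0,9,0],"grip":100},{"delta_pos":[18,2,-6.8],"twist":[0,11.7,0],"grip":100},{"delta_pos":[22.5,2.9,-8.5],"twist":[0,11.7,0],"grip":100}]'; python3 -m pendant '[{"delta_pos":[3,0,-1],"twist":[0,0,0],"grip":100},{"delta_pos":[5.2,0,-2],"twist":[0,0,0],"grip":100},{"delta_pos":[5.2,0,-2],"twist":[0,0,0],"grip":100},{"delta_pos":[5.2,0,-2],"twist":[0,0,0],"grip":100},{"delta_pos":[5.2,0,-2],"twist":[0,0,0],"grip":100}]'
python3 - <<'E'
from workcell import state,imaging
from h import *
s=state();print(s['ee_pos'],s['ee_rot'],s['qpos'])
ci=imaging.camera_info("wrist");p,d=imaging.grab_frame("wrist"); pickle.dump((p,d,ci),open("b_wrist.pkl","wb")); cv2.imwrite("pics/d.png",p[:,:,::-1])
E
```

```text
time_s: 1.15
ee_pos: [422.7, 136.6, 170.2]
ee_rot: [-89.9, -0.0, -50.0]
force: [1.5, 0.7, -0.1]
gripper_width: 91.1
time_s: 1.65
ee_pos: [439.5, 86.4, 169.9]
ee_rot: [-90.0, 0.0, -49.9]
force: [-0.7, 0.4, -0.3]
gripper_width: 91.3
[439.51486457  86.44082888 169.88316935] [-8.99977313e+01  3.20991163e-02 -4.98640869e+01] [ 9.63380583e+00  8.97295973e+00  1.09235090e+02  3.26865325e-02
  6.18062925e+01 -3.05175532e+01]
```

View pics/d.png

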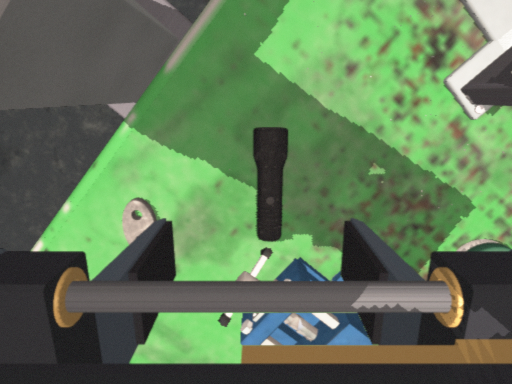

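The torch is clear here: lens end at about (270,128), tail at (269,240). Its wide head is at the top, which is world -x+y, and the vise handle is just past the tail at (265,255).

Run:
```python
from h import *
p,d,ci=load("b_wrist"); W=cloud(d,ci)
v=cv2.cvtColor(p,cv2.COLOR_RGB2HSV)[...,2]
m=np.zeros(v.shape,bool); m[118:246,240:300]=True
m&=(W[...,2]>6)&(W[...,2]<45)&(d>0)
k,l,s,c=cv2.connectedComponentsWithStats(m.astype(np.uint8)); i=1+np.argmax(s[1:,4]); m=l==i; print(s[i])
P=W[m]; print(P.min(0),P.max(0))
Q=P[:,:2]; mu=Q.mean(0); V=np.linalg.svd(Q-mu,full_matrices=False)[2]; a=V[0]*np.sign(V[0][1]); b=np.array([-a[1],a[0]])
t=(Q-mu)@a; w=(Q-mu)@b
print("axis",np.degrees(np.arctan2(a[1],a[0])),t.min(),t.max(),"mid",mu+a*(t.min()+t.max())/2)
xs=[];ys=[]
for e in np.arange(-60,60,10):
    k=(t>e)&(t<e+10)
    if k.sum()>10:
        print(e,(w[k].max()-w[k].min()).round(1),((w[k].max()+w[k].min())/2).round(1),P[k][:,2].max().round(1)); xs.append(e+5); ys.append((w[k].max()+w[k].min())/2)
print("slope deg",np.degrees(np.arctan(np.polyfit(xs,ys,1)[0])), "off",np.polyfit(xs,ys,1)[1])
for uv in [(254,128),(287,128),(258,240),(281,240)]: print(uv,plane(ci,*uv,16.5).round(1))
```

```text
[ 253  127   35  115 3107]
[403.43168458  41.58740188   6.13209888] [492.65277827 141.73640937  35.08207262]
axis 129.85349677766888 -61.509477554879716 48.277318973029494 mid [449.82224779  89.87275805]
-60 23.2 -0.3 29.6
-50 25.2 -0.2 30.6
-40 25.0 -0.1 30.6
-30 24.7 0.1 32.8
-20 23.4 -0.2 33.5
-10 24.3 -0.6 30.3
0 24.2 -0.5 30.5
10 29.2 -0.2 32.9
20 32.0 -0.6 34.4
30 31.9 -0.6 34.9
40 31.7 -0.4 35.1
slope deg -0.23018718392158266 off -0.3429754223176124
(254, 128) [403.6 122.5  16.5]
(287, 128) [427.2 142.3  16.5]
(258, 240) [479.4  38.4  16.5]
(281, 240) [497.4  53.6  16.5]
```

Run:
```python
from h import *
g=np.array([447.2,93.0])
a=np.radians(40); j=np.array([np.cos(a),np.sin(a)]); x=np.array([j[1],-j[0]])
for n in ("a_scene","a_side","b_wrist"):
    p,d,ci=load(n); W=cloud(d,ci); Q=W[...,:2]-g; J=Q@j; X=Q@x
    k=(abs(J)<110)&(abs(X)<60)&(d>0)&(W[...,2]<130)&(W[...,2]>40); print(n,k.sum(), W[k].max(0) if k.any() else "")
    if n!="b_wrist":
      k=(abs(X)<22)&(abs(J)>38)&(abs(J)<66)&(d>0)&(W[...,2]<130)&(W[...,2]>6);print(k.sum())
print(delta([440,86.5,170],[-90,0,-49.9],[447.2,93,60],-50))
print(delta([439.5,86.4,170],[-90,0,-49.9],[447.2,93,60],-50))
```

```text
a_scene 0 
0
a_side 0 
0
b_wrist 0 
(array([-0.033, 11.   ,  0.969]), array([-0. ,  0.1,  0. ]))
(array([-9.000e-03,  1.100e+01,  1.014e+00]), array([-0. ,  0.1,  0. ]))
```

```bash
python3 -m pendant '[{"delta_pos":[0,3,0.5],"twist":[0,0,0],"grip":100},{"delta_pos":[0,7,1],"twist":[0,0,0],"grip":100},{"delta_pos":[0,11,1],"twist":[0,0,0],"grip":100},{"delta_pos":[0,12.5,1],"twist":[0,0,0],"grip":100},{"delta_pos":[0,12.5,1],"twist":[0,0,0],"grip":100}]'; python3 -c "
from workcell import state;from h import *
s=state();print(s['ee_pos'],s['ee_rot'],s['qpos'])
print(delta(s['ee_pos'],s['ee_rot'],[447.2,93,3.5],-50))"
```

```text
time_s: 2.2
ee_pos: [445.4, 92.8, 42.9]
ee_rot: [-90.3, 0.2, -49.8]
force: [0.4, -0.1, 1.0]
gripper_width: 91.3
[445.3623814   92.81380659  42.89895318] [-90.27139472   0.16983204 -49.80247978] [ 1.03145936e+01  1.87817766e+01  1.18190462e+02  1.75312578e-02
  4.33476889e+01 -2.98961112e+01]
(array([0.116, 3.939, 0.171]), array([ 0.27,  0.2 , -0.17]))
```

```bash
python3 -m pendant '[{"delta_pos":[0,2,0],"twist":[0,0,0],"grip":100},{"delta_pos":[0,3.4,0],"twist":[0,0,0],"grip":100},{"delta_pos":[0,4.0,0],"twist":[0,0,0],"grip":100},{"delta_pos":[0,4.0,0],"twist":[0,0,0],"grip":100},{"delta_pos":[0,4.0,0],"twist":[0,0,0],"grip":100}]' 25;  python3 -m pendant '[{"delta_pos":[0,0,0],"twist":[0,0,0],"grip":20},{"delta_pos":[0,0,0],"twist":[0,0,0],"grip":20},{"delta_pos":[0,0,0],"twist":[0,0,0],"grip":20},{"delta_pos":[0,0,0],"twist":[0,0,0],"grip":20},{"delta_pos":[0,0,0],"twist":[0,0,0],"grip":20}]' 25
```

```text
time_s: 2.7
ee_pos: [448.3, 92.5, 5.9]
ee_rot: [-89.9, -0.1, -49.9]
force: [-0.7, -0.5, 0.0]
gripper_width: 91.2
time_s: 3.2
ee_pos: [447.6, 92.1, 5.0]
ee_rot: [-90.0, 0.0, -49.9]
force: [-1.1, 0.1, 0.9]
gripper_width: 54.1
```

```bash
python3 -m pendant '[{"delta_pos":[0,0.25,0],"twist":[0,0,0],"grip":20},{"delta_pos":[0,0.25,0],"twist":[0,0,0],"grip":20},{"delta_pos":[0,0.25,0],"twist":[0,0,0],"grip":20},{"delta_pos":[0,0.25,0],"twist":[0,0,0],"grip":20},{"delta_pos":[0,0.25,0],"twist":[0,0,0],"grip":20}]' 25;  python3 -m pendant '[{"delta_pos":[0,0,0],"twist":[0,0,0],"grip":20},{"delta_pos":[0,0,0],"twist":[0,0,0],"grip":20},{"delta_pos":[0,0,0],"twist":[0,0,0],"grip":20},{"delta_pos":[0,0,0],"twist":[0,0,0],"grip":20},{"delta_pos":[0,0,0],"twist":[0,0,0],"grip":20}]' 25
```

```text
time_s: 3.7
ee_pos: [447.5, 92.1, 2.3]
ee_rot: [-90.0, 0.0, -49.9]
force: [0.6, -0.5, -0.6]
gripper_width: 29.0
time_s: 4.2
ee_pos: [447.5, 92.1, 2.4]
ee_rot: [-90.0, 0.0, -49.9]
force: [0.3, -0.1, -0.6]
gripper_width: 29.0
```

```bash
python3 -m pendant '[{"delta_pos":[0,-1,0],"twist":[0,0,0],"grip":20},{"delta_pos":[0,-4,0],"twist":[0,0,0],"grip":20},{"delta_pos":[0,-8,0],"twist":[0,0,0],"grip":20},{"delta_pos":[0,-12,0],"twist":[0,5,0],"grip":20},{"delta_pos":[0,-16,0],"twist":[0,10,0],"grip":20}]';  python3 -m pendant '[{"delta_pos":[0,0,0],"twist":[0,8.5,0],"grip":20},{"delta_pos":[0,0,0],"twist":[0,17,0],"grip":20},{"delta_pos":[0,0,0],"twist":[0,25,0],"grip":20},{"delta_pos":[0,0,0],"twist":[0,33,0],"grip":20},{"delta_pos":[0,0,0],"twist":[0,40,0],"grip":20}]';python3 - <<'E'
from workcell import state,imaging
from h import *
s=state();print(s['ee_pos'],s['ee_rot'],s['qpos'])
ci=imaging.camera_info("wrist");p,d=imaging.grab_frame("wrist"); pickle.dump((p,d,ci),open("c_wrist.pkl","wb")); cv2.imwrite("pics/e.png",p[:,:,::-1])
E
```

```text
time_s: 4.7
ee_pos: [447.1, 92.1, 164.8]
ee_rot: [-90.0, -0.0, -60.1]
force: [1.8, 0.1, -0.7]
gripper_width: 29.0
time_s: 5.2
ee_pos: [447.3, 92.1, 163.2]
ee_rot: [-90.0, 0.0, -100.2]
force: [-0.2, 0.1, -1.5]
gripper_width: 28.9
[447.29208585  92.07503044 163.16662949] [-8.99713946e+01  1.47063939e-02 -1.00214573e+02] [1.01860567e+01 1.00990894e+01 1.08884012e+02 4.35984411e-03
 6.09849610e+01 2.03985197e+01]
```

View pics/e.png

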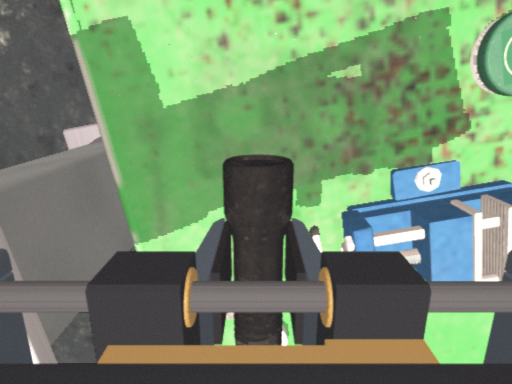

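The torch is held straight, with its lens end at the top (cols 224–293, row ~160). I'll measure its pose in the tool frame.

Run:
```python
from h import *
p,d,ci=load("c_wrist"); W=cloud(d,ci)
R=Ro.from_euler("xyz",[-90,0,-100.2],degrees=True).as_matrix()
L=(W-np.array([447.3,92.1,163.2]))@R
m=(d>0)&(L[...,1]>-40)&(L[...,1]<20)&(abs(L[...,2])<22)&(L[...,0]<-18)&(L[...,0]>-80)
P=L[m]; print(len(P),P.min(0),P.max(0))
for a in range(-66,-18,6):
    k=(P[:,0]>a)&(P[:,0]<a+6)
    if k.sum()>5: Q=P[k]; print(a,k.sum(),"top y",np.percentile(Q[:,1],3).round(1),"z",Q[:,2].min().round(1),Q[:,2].max().round(1))
m=(d>0)&(L[...,1]>-40)&(L[...,1]<20)&(abs(L[...,2])<22)&(L[...,0]>18)&(L[...,0]<80)
P=L[m]; print(len(P))
for a in range(18,66,6):
    k=(P[:,0]>a)&(P[:,0]<a+6)
    if k.sum()>5: Q=P[k]; print(a,k.sum(),"top y",np.percentile(Q[:,1],3).round(1),"z",Q[:,2].min().round(1),Q[:,2].max().round(1))
```

```text
5368 [-51.21746913 -32.72389151 -17.00511164] [-18.01344286   2.18962297  16.04666458]
-54 1140 top y -30.8 z -16.8 15.8
-48 964 top y -31.4 z -17.0 16.0
-42 915 top y -31.4 z -16.5 15.6
-36 895 top y -31.4 z -16.8 15.9
-30 835 top y -31.4 z -17.0 15.2
-24 619 top y -30.4 z -15.8 14.8
1529
18 88 top y -28.1 z -8.7 7.6
24 417 top y -27.7 z -12.6 11.5
30 528 top y -27.7 z -13.7 12.3
36 405 top y -27.7 z -13.6 12.0
42 90 top y -24.6 z -13.1 12.1
```

```bash
python3 - <<'E'
from h import *
print(delta([447.3,92.1,163.2],[-90,0,-100.2],[458.5,375.1,133],-187))
E
python3 -m pendant '[{"delta_pos":[-3,0,-0.5],"twist":[0,8,0],"grip":20},{"delta_pos":[-7,0,-1],"twist":[0,16,0],"grip":20},{"delta_pos":[-11,0,-1.5],"twist":[0,24,0],"grip":20},{"delta_pos":[-15,0,-2],"twist":[0,32,0],"grip":20},{"delta_pos":[-18,0,-2.5],"twist":[0,40,0],"grip":20}]';python3 -c "
from workcell import state;from h import *
s=state();print(s['ee_pos'],s['ee_rot'],s['qpos'])
print(delta(s['ee_pos'],s['ee_rot'],[458.5,375.1,100],-187))"
```

```text
(array([-28.051,   3.02 ,  -3.909]), array([-0. , 86.8, -0. ]))
time_s: 5.75
ee_pos: [453.8, 276.0, 163.1]
ee_rot: [-90.0, 0.1, -140.1]
force: [0.4, 1.2, -2.0]
gripper_width: 29.0
[453.82635137 275.97466175 163.07241298] [-9.00090230e+01  6.96955022e-02 -1.40054532e+02] [3.00502429e+01 1.65710785e+01 9.99557690e+01 2.33345304e-02
 6.34060463e+01 8.00943353e+01]
(array([-6.715,  6.317, -7.298]), array([ 4.000e-02,  4.695e+01, -6.000e-02]))
```

```bash
python3 -m pendant '[{"delta_pos":[-2,0,-2],"twist":[0,8,0],"grip":20},{"delta_pos":[-4,1,-4],"twist":[0,16,0],"grip":20},{"delta_pos":[-5.5,2,-6],"twist":[0,24.5,0],"grip":20},{"delta_pos":[-6.7,3,-7.3],"twist":[0,33,0],"grip":20},{"delta_pos":[-6.7,4,-7.3],"twist":[0,41,0],"grip":20}]';python3 -m pendant '[{"delta_pos":[0,0.5,0],"twist":[0,5.9,0],"grip":20},{"delta_pos":[0,1,0],"twist":[0,5.9,0],"grip":20},{"delta_pos":[0,1,0],"twist":[0,5.9,0],"grip":20},{"delta_pos":[0,1,0],"twist":[0,5.9,0],"grip":20},{"delta_pos":[0,1,0],"twist":[0,5.9,0],"grip":20}]'
python3 - <<'E'
from workcell import state,imaging
from h import *
s=state();print(s['ee_pos'],s['ee_rot'],s['qpos'])
print(delta(s['ee_pos'],s['ee_rot'],[458.5,375.1,60],-187))
for n in ("scene","side","wrist"):
    ci=imaging.camera_info(n);p,d=imaging.grab_frame(n); pickle.dump((p,d,ci),open(f"d_{n}.pkl","wb"))
    if n=="scene": p=cv2.resize(p[80:240,110:270],(600,600))
    if n=="side": p=cv2.resize(p[170:310,160:340],(770,600))
    cv2.imwrite(f"pics/f_{n}.png",p[:,:,::-1])
E
```

```text
time_s: 6.25
ee_pos: [458.1, 375.1, 122.4]
ee_rot: [-90.1, 0.0, 179.0]
force: [0.1, -1.1, -0.8]
gripper_width: 29.1
time_s: 6.75
ee_pos: [458.4, 372.8, 113.0]
ee_rot: [-90.0, 0.0, 173.3]
force: [0.2, -0.1, -0.6]
gripper_width: 29.3
[458.42460155 372.77423683 113.04910363] [-9.00448811e+01  4.10896063e-02  1.73250161e+02] [3.79998525e+01 2.41972665e+01 9.59787297e+01 3.41052465e-03
 5.97632257e+01 1.34747959e+02]
(array([ 0.024,  5.305, -0.228]), array([ 0.04,  0.25, -0.04]))
```

View pics/f_wrist.png

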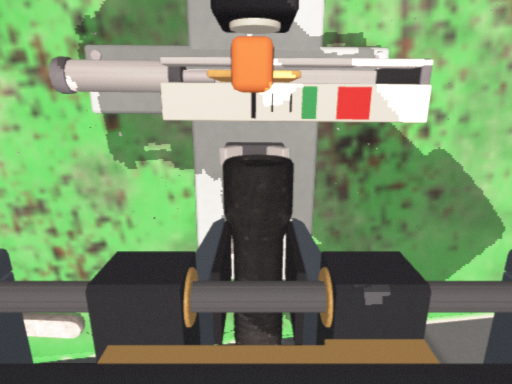

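View pics/f_side.png

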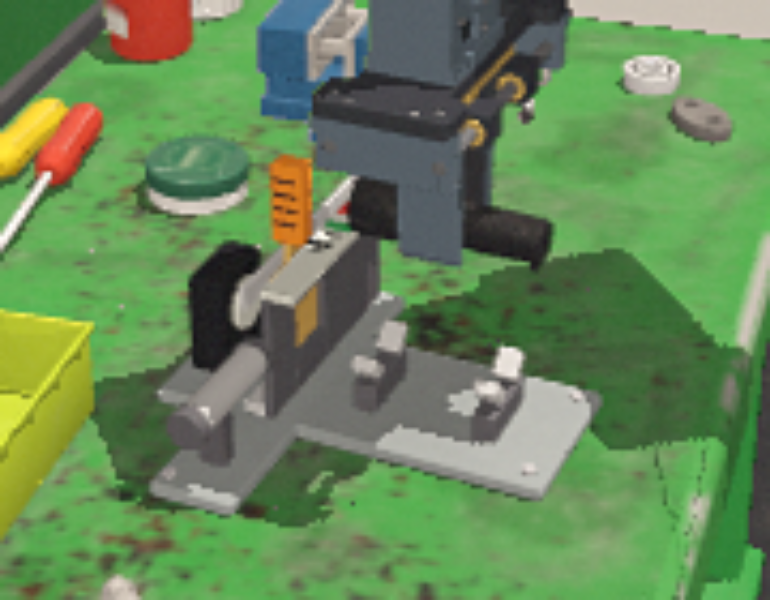

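The wrist view shows the ledge (front edge row ~121, cols 163–429), the green band (303–316), the pointer at col 253, the red band (337–371) and the V-block tips near (231,152) and (279,152). I'll refit the stand pose from these.

Run:
```python
from h import *
p,d,ci=load("d_wrist"); W=cloud(d,ci)
h=cv2.cvtColor(p,cv2.COLOR_RGB2HSV)
for nm,uv,X in (("FL",(162.5,121.5),(-14,50)),("FR",(429,122),(-14,-95)),("gL",(303,118),(None,-26)),("gR",(317,118),(None,-34)),("rL",(337,118),(None,-45)),("rR",(371.5,118),(None,-63)),("ptr",(253.5,110),(None,0))):
    P=plane(ci,*uv,92); a=np.radians(-7); q=P[:2]-[537.4,365.5]; c,s=np.cos(a),np.sin(a)
    print(nm,P.round(1),"stand",(q@[c,s]).round(1),(q@[-s,c]).round(1),X)
P1=plane(ci,162.5,121.5,92);P2=plane(ci,429,122,92); v=P1-P2; print("yaw",np.degrees(np.arctan2(-v[0],v[1])),np.linalg.norm(v))
# depth based: z of ledge, tab cloud
c,s=np.cos(np.radians(-7)),np.sin(np.radians(-7)); D=W-[537.4,365.5,0]; S=np.stack([D@[c,s,0],D@[-s,c,0],W[...,2]],-1)
print("ledge z",np.median(S[95:115,330:420,2]))
m=(h[...,0]<18)&(h[...,1]>200)&(h[...,2]>150)&(S[...,2]>135); m[:, :225]=0; m[:,280:]=0; m[100:]=0
print("tab top",S[m].min(0).round(1),S[m].max(0).round(1),np.median(S[m],0).round(1))
# V-block
m=(abs(S[...,0]+43)<9)&(abs(S[...,1])<35)&(S[...,2]>30)&(S[...,2]<52)&(d>0); 
if m.any(): print("vb",m.sum(),S[m].min(0).round(1),S[m].max(0).round(1))
# torch
m=(d>0)&(S[...,2]>115)&(S[...,2]<150)&(S[...,0]<-25)&(S[...,0]>-60)&(abs(S[...,1])<22)
print("torch",S[m].min(0).round(1),S[m].max(0).round(1))
```

```text
FL [529.6 416.8  92. ] stand -14.0 50.0 (-14, 50)
FR [512.  271.4  92. ] stand -13.7 -96.5 (-14, -95)
gL [522.4 340.   92. ] stand -11.8 -27.2 (None, -26)
gR [521.5 332.4  92. ] stand -11.8 -34.8 (None, -34)
rL [520.2 321.5  92. ] stand -11.7 -45.8 (None, -45)
rR [517.9 302.7  92. ] stand -11.7 -64.7 (None, -63)
ptr [529.8 366.4  92. ] stand -7.7 -0.1 (None, 0)
yaw -6.890482753653269 146.40949609310954
ledge z 92.35345903783613Traceback (most recent call last):
  File "<stdin>", line 12, in <module>
    return umr_minimum(a, axis, None, out, keepdims, initial, where)
ValueError: zero-size array to reduction operation minimum which has no identity
```

Run:
```python
from h import *
print(delta([458.4,372.8,113.05],[-90,0,173.25],[458.6,374.1,60],173.05))
p,d,ci=load("d_wrist"); W=cloud(d,ci);h=cv2.cvtColor(p,cv2.COLOR_RGB2HSV)
print(h[60,252],W[60,252],h[45,252],W[45,252])
c,s=np.cos(np.radians(-6.95)),np.sin(np.radians(-6.95)); D=W-[537.5,364.9,0]; S=np.stack([D@[c,s,0],D@[-s,c,0],W[...,2]],-1)
m=np.zeros(d.shape,bool); m[30:95,228:277]=1; m&=(S[...,2]>140)&(S[...,2]<152)
print("tab top",m.sum(),np.percentile(S[m],[2,50,98],axis=0).round(1))
m=(abs(S[...,0]+43)<9)&(abs(S[...,1])<35)&(S[...,2]>30)&(S[...,2]<52)&(d>0); print("vb",np.percentile(S[m],[2,98],axis=0).round(1))
m=(d>0)&(S[...,2]>115)&(S[...,2]<150)&(S[...,0]<-25)&(S[...,0]>-60)&(abs(S[...,1])<22)
print("torch",np.percentile(S[m],[1,99],axis=0).round(1))
```

```text
(array([-5.000e-03,  5.305e+00, -1.310e-01]), array([ 0. ,  0.2, -0. ]))
[ 12 174 251] [550.2296273  363.70682101 145.14107796] [ 12 170 251] [555.40624237 363.061677   145.32166345]
tab top 2239 [[  1.9  -6.9 143.1]
 [ 11.6   0.7 145.8]
 [ 20.8   8.1 147.4]]
vb [[-46.4 -22.7  33.3]
 [-35.5  25.9  45. ]]
torch [[-59.5 -17.4 116.4]
 [-28.6  13.8 144.7]]
```

```bash
python3 -m pendant '[{"delta_pos":[0,1.5,-0.15],"twist":[0,0.2,0],"grip":20},{"delta_pos":[0,3.5,-0.15],"twist":[0,0.2,0],"grip":20},{"delta_pos":[0,5.3,-0.15],"twist":[0,0.2,0],"grip":20},{"delta_pos":[0,6.3,-0.15],"twist":[0,0.2,0],"grip":20},{"delta_pos":[0,6.8,-0.15],"twist":[0,0.2,0],"grip":20}]';python3 -m pendant '[{"delta_pos":[0,0,0],"twist":[0,0,0],"grip":20},{"delta_pos":[0,0,0],"twist":[0,0,0],"grip":20},{"delta_pos":[0,0.3,0],"twist":[0,0,0],"grip":20},{"delta_pos":[0,0.6,0],"twist":[0,0,0],"grip":20},{"delta_pos":[0,0.6,0],"twist":[0,0,0],"grip":20}]'
python3 - <<'E'
from workcell import state,imaging
from h import *
s=state();print(s['ee_pos'],s['ee_rot'],s['qpos'],s['force'])
print(delta(s['ee_pos'],s['ee_rot'],[458.6,374.1,34],173.05))
for n in ("side","wrist"):
    ci=imaging.camera_info(n);p,d=imaging.grab_frame(n); pickle.dump((p,d,ci),open(f"e_{n}.pkl","wb"))
    if n=="side": p=cv2.resize(p[170:310,160:340],(770,600))
    cv2.imwrite(f"pics/g_{n}.png",p[:,:,::-1])
E
```

```text
time_s: 7.4
ee_pos: [458.0, 374.0, 43.7]
ee_rot: [-90.0, -0.1, 173.0]
force: [0.3, -0.6, -0.9]
gripper_width: 29.1
time_s: 7.9
ee_pos: [458.1, 374.1, 38.3]
ee_rot: [-90.0, -0.0, 173.0]
force: [0.8, 0.8, -1.2]
gripper_width: 28.9
[458.13044636 374.11710929  38.27760955] [-8.99880430e+01 -1.73920161e-02  1.72992594e+02] [3.81193921e+01 2.88656524e+01 1.00623503e+02 5.03775200e-03
 5.05315894e+01 1.35123593e+02] [ 0.81246705  0.79359877 -1.19530603]
(array([-0.047,  0.428, -0.004]), array([-0.01, -0.06,  0.02]))
```

View pics/g_wrist.png

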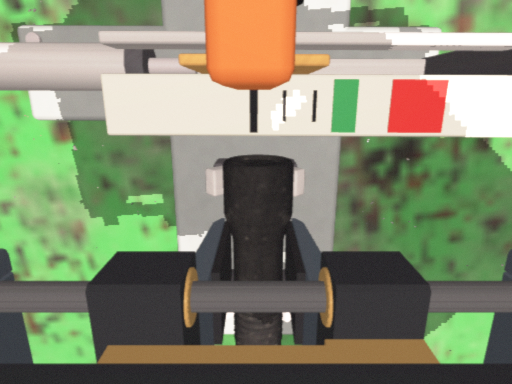

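View pics/g_side.png

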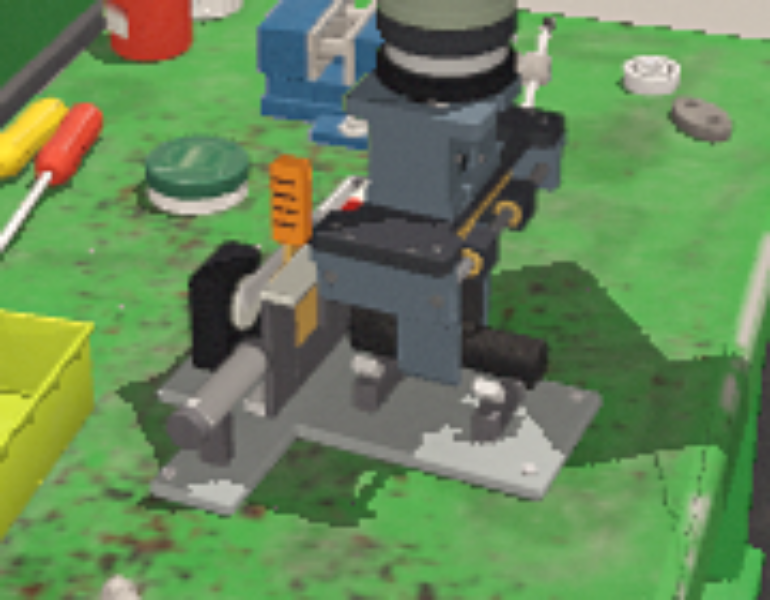

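The torch lies between the block tips (cols 207 and 303, torch centre ~258). I'll lower the last 4 mm while watching the force.

```bash
python3 -m pendant '[{"delta_pos":[-0.05,0.1,0],"twist":[0,0,0],"grip":20},{"delta_pos":[-0.05,0.2,0],"twist":[0,0,0],"grip":20},{"delta_pos":[-0.05,0.3,0],"twist":[0,0,0],"grip":20},{"delta_pos":[-0.05,0.35,0],"twist":[0,0,0],"grip":20},{"delta_pos":[-0.05,0.35,0],"twist":[0,0,0],"grip":20}]'
```

```text
time_s: 8.5
ee_pos: [458.9, 374.3, 35.0]
ee_rot: [-90.0, 0.0, 173.0]
force: [-0.5, -0.3, -1.4]
gripper_width: 28.8
```

```bash
python3 -m pendant '[{"delta_pos":[0,0.05,0],"twist":[0,0,0],"grip":20},{"delta_pos":[0,0.1,0],"twist":[0,0,0],"grip":20},{"delta_pos":[0,0.15,0],"twist":[0,0,0],"grip":20},{"delta_pos":[0,0.15,0],"twist":[0,0,0],"grip":20},{"delta_pos":[0,0.15,0],"twist":[0,0,0],"grip":20}]'
```

```text
time_s: 9.0
ee_pos: [459.3, 374.9, 34.1]
ee_rot: [-90.1, 0.1, 173.0]
force: [-0.7, 3.5, 4.2]
gripper_width: 29.1
```

Contact with the V-blocks (4 N up). Releasing.

```bash
python3 -m pendant '[{"delta_pos":[0,0.05,-0.05],"twist":[0,0,0],"grip":34},{"delta_pos":[0,0.05,-0.05],"twist":[0,0,0],"grip":40},{"delta_pos":[0,0.05,-0.05],"twist":[0,0,0],"grip":60},{"delta_pos":[0,0.05,-0.05],"twist":[0,0,0],"grip":75},{"delta_pos":[0,0,-0.05],"twist":[0,0,0],"grip":75}]'
python3 - <<'E'
from workcell import state,imaging
from h import *
s=state();print(s['ee_pos'],s['gripper_width'],s['force'])
for n in ("side","wrist"):
    ci=imaging.camera_info(n);p,d=imaging.grab_frame(n); pickle.dump((p,d,ci),open(f"f_{n}.pkl","wb"))
    if n=="side": p=cv2.resize(p[170:310,160:340],(770,600))
    cv2.imwrite(f"pics/i_{n}.png",p[:,:,::-1])
E
```

```text
time_s: 9.5
ee_pos: [458.6, 374.2, 33.1]
ee_rot: [-89.9, -0.0, 173.0]
force: [-1.2, -0.3, -0.6]
gripper_width: 57.5
[458.57777438 374.23546673  33.10606705] 57.5392052548591 [-1.16589832 -0.28164721 -0.57701032]
```

View pics/i_wrist.png

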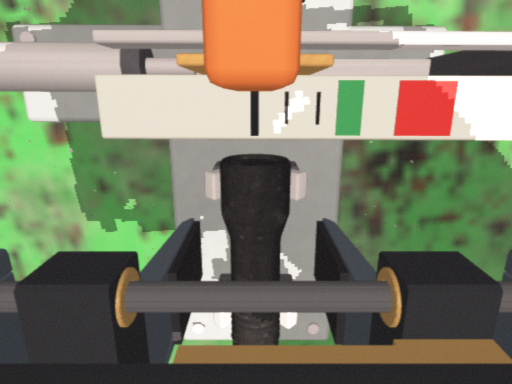

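View pics/i_side.png

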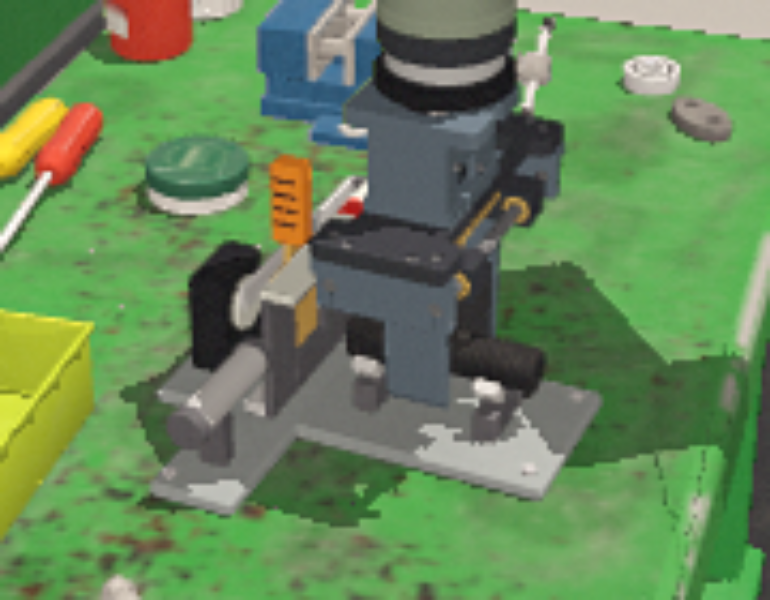

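The torch has settled centred in the blocks. Retreating straight up, then moving over the tab.

```bash
python3 -m pendant '[{"delta_pos":[0,0,0],"twist":[0,0,0],"grip":66},{"delta_pos":[0,-2,0],"twist":[0,0,0],"grip":66},{"delta_pos":[0,-6,0],"twist":[0,0,0],"grip":66},{"delta_pos":[0,-10,0],"twist":[0,0,0],"grip":66},{"delta_pos":[0,-14,0],"twist":[0,0,0],"grip":66}]'
python3 - <<'E'
from workcell import state,imaging
from h import *
s=state();print(s['ee_pos'],s['gripper_width'],s['force'])
for n in ("wrist",):
    ci=imaging.camera_info(n);p,d=imaging.grab_frame(n); pickle.dump((p,d,ci),open(f"g_{n}.pkl","wb"))
    cv2.imwrite(f"pics/j_{n}.png",p[:,:,::-1])
W=cloud(d,ci)
c,sn=np.cos(np.radians(-6.95)),np.sin(np.radians(-6.95)); D=W-[537.5,364.9,0]; S=np.stack([D@[c,sn,0],D@[-sn,c,0],W[...,2]],-1)
m=(d>0)&(S[...,2]>48)&(S[...,2]<75)&(S[...,0]<-20)&(S[...,0]>-150)&(abs(S[...,1])<22)
for a in range(-150,-20,10):
    k=m&(S[...,0]>a)&(S[...,0]<a+10)
    if k.sum()>10: print(a,k.sum(),np.percentile(S[k],[1,99],axis=0).round(1).tolist())
print(delta(s['ee_pos'],s['ee_rot'],[548.9,363.8,175],173.05))
E
```

```text
time_s: 10.1
ee_pos: [458.6, 374.4, 174.9]
ee_rot: [-90.0, -0.0, 173.0]
force: [0.5, 1.3, -0.6]
gripper_width: 60.4
[458.59797624 374.44764167 174.87986775] 60.3962525421793 [ 0.52565696  1.25145493 -0.64091176]
-140 178 [[-137.4, -10.7, 50.0], [-130.1, 13.6, 61.7]]
-130 272 [[-129.9, -10.6, 51.0], [-120.2, 13.5, 62.1]]
-120 287 [[-119.9, -10.5, 48.3], [-110.1, 14.4, 62.0]]
-110 290 [[-109.8, -10.6, 49.1], [-100.1, 13.3, 61.7]]
-100 289 [[-99.9, -10.4, 51.8], [-90.0, 13.1, 63.9]]
-90 295 [[-89.9, -10.3, 52.1], [-80.1, 12.9, 61.4]]
-80 308 [[-79.9, -10.2, 49.3], [-70.1, 13.8, 61.8]]
-70 312 [[-69.9, -11.0, 50.6], [-60.1, 14.3, 62.5]]
-60 388 [[-59.9, -14.3, 52.1], [-50.1, 16.7, 65.0]]
-50 444 [[-49.9, -14.2, 49.5], [-40.2, 17.7, 65.3]]
-40 461 [[-39.9, -14.1, 50.6], [-30.1, 17.5, 65.4]]
-30 103 [[-30.0, -14.0, 51.6], [-28.0, 16.4, 64.8]]
(array([-9.093, -0.014, -0.045]), array([-0.02, -0.06,  0.02]))
```

View pics/j_wrist.png

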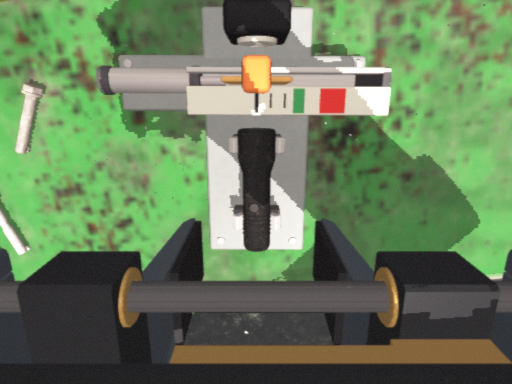

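The torch lies level in both blocks: lens 28 mm from the wall as specified, and the pointer is at 0. Next is the tab.

```bash
python3 -m pendant '[{"delta_pos":[-3,0,-0.1],"twist":[0,0,0],"grip":66},{"delta_pos":[-6,0,-0.1],"twist":[0,0,0],"grip":66},{"delta_pos":[-9.1,0,-0.1],"twist":[0,0,0],"grip":66},{"delta_pos":[-9.1,0,-0.1],"twist":[0,0,0],"grip":66},{"delta_pos":[-9.1,0,-0.1],"twist":[0,0,0],"grip":66}]'
python3 - <<'E'
from workcell import state,imaging
from h import *
s=state();print(s['ee_pos'],s['gripper_width'],s['force'])
print(delta(s['ee_pos'],s['ee_rot'],[548.9,364.1,110],173.05))
for n in ("side","scene"):
    ci=imaging.camera_info(n);p,d=imaging.grab_frame(n); pickle.dump((p,d,ci),open(f"h_{n}.pkl","wb"))
    if n=="side": p=cv2.resize(p[170:310,160:340],(770,600))
    else: p=cv2.resize(p[80:240,110:270],(600,600))
    cv2.imwrite(f"pics/k_{n}.png",p[:,:,::-1])
E
```

```text
time_s: 10.65
ee_pos: [549.2, 364.2, 172.7]
ee_rot: [-90.0, -0.1, 172.9]
force: [-0.2, -0.5, -1.1]
gripper_width: 60.0
[549.16151329 364.19543958 172.72480618] 59.97800495615427 [-0.15937637 -0.4612012  -1.10845447]
(array([0.016, 6.273, 0.009]), array([-0.03, -0.11,  0.08]))
```

View pics/k_scene.png

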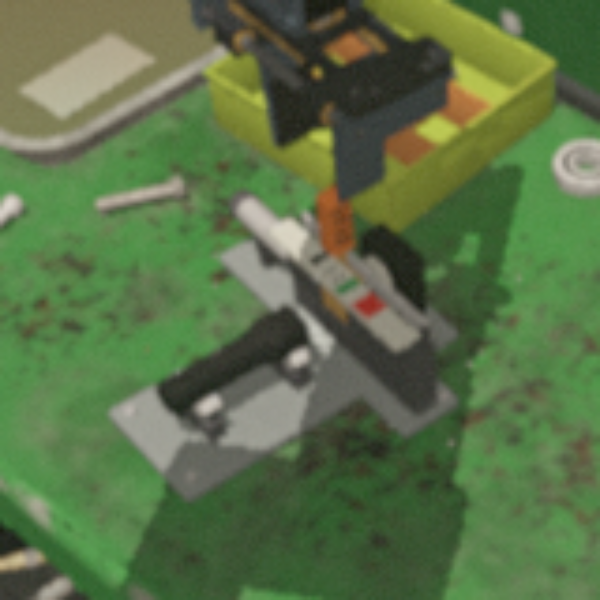

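View pics/k_side.png

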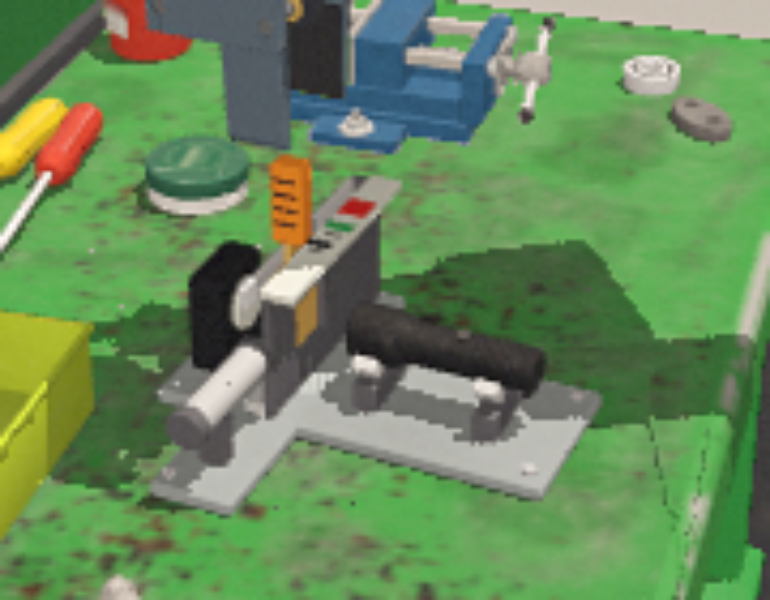

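Both views show the torch lying in both V-blocks, clear of the hand, with the fingers above the tab. Descending to straddle it.

```bash
python3 -m pendant '[{"delta_pos":[0,2,0],"twist":[0,0,0],"grip":66},{"delta_pos":[0,4,0],"twist":[0,0,0],"grip":66},{"delta_pos":[0,5.5,0],"twist":[0,0,0],"grip":66},{"delta_pos":[0,6.4,0],"twist":[0,0,0],"grip":66},{"delta_pos":[0,6.4,0],"twist":[0,0,0],"grip":66}]'
python3 -m pendant '[{"delta_pos":[0,0,0],"twist":[0,0,0],"grip":10},{"delta_pos":[0,0,0],"twist":[0,0,0],"grip":10},{"delta_pos":[0,0,0],"twist":[0,0,0],"grip":10},{"delta_pos":[0,0,0],"twist":[0,0,0],"grip":10},{"delta_pos":[0,0,0],"twist":[0,0,0],"grip":10}]' 40
python3 -m pendant '[{"delta_pos":[0,0,0],"twist":[0,0,0],"grip":10},{"delta_pos":[0,0,0],"twist":[0,0,0],"grip":10},{"delta_pos":[0,0,0],"twist":[0,0,0],"grip":10},{"delta_pos":[0,0,0],"twist":[0,0,0],"grip":10},{"delta_pos":[0,0,0],"twist":[0,0,0],"grip":10}]' 40
```

```text
time_s: 11.25
ee_pos: [547.9, 364.4, 108.4]
ee_rot: [-89.9, -0.1, 173.0]
force: [-0.7, 0.7, 1.1]
gripper_width: 60.0
time_s: 11.75
ee_pos: [549.5, 364.6, 109.8]
ee_rot: [-90.0, 0.0, 173.0]
force: [0.5, -0.3, -0.6]
gripper_width: 23.5
time_s: 12.25
ee_pos: [549.4, 364.3, 109.6]
ee_rot: [-90.0, 0.0, 173.0]
force: [0.1, -1.6, 2.6]
gripper_width: 15.8
```

Gripped at 15.8 mm, which matches the tab's 16 mm. Sliding 20 mm first, then checking.

```bash
python3 -m pendant '[{"delta_pos":[0,0,0.4],"twist":[0,0,0],"grip":10},{"delta_pos":[0,0,0.9],"twist":[0,0,0],"grip":10},{"delta_pos":[0,0,1.4],"twist":[0,0,0],"grip":10},{"delta_pos":[0,0,1.8],"twist":[0,0,0],"grip":10},{"delta_pos":[0,0,2.0],"twist":[0,0,0],"grip":10}]' 40
python3 - <<'E'
from workcell import state,imaging
from h import *
s=state();print(s['ee_pos'],s['gripper_width'],s['force'])
for n in ("side","wrist"):
    ci=imaging.camera_info(n);p,d=imaging.grab_frame(n); pickle.dump((p,d,ci),open(f"i_{n}.pkl","wb"))
    if n=="side": p=cv2.resize(p[170:310,160:340],(770,600))
    cv2.imwrite(f"pics/l_{n}.png",p[:,:,::-1])
E
```

```text
time_s: 12.75
ee_pos: [547.0, 346.1, 109.6]
ee_rot: [-90.2, 0.0, 173.0]
force: [0.5, 7.0, 0.5]
gripper_width: 15.9
[547.04624622 346.09824391 109.60903853] 15.8866773757965 [0.45640897 6.96429052 0.4936172 ]
```

View pics/l_wrist.png

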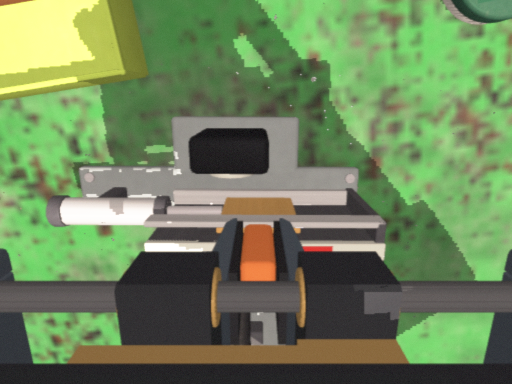

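View pics/l_side.png

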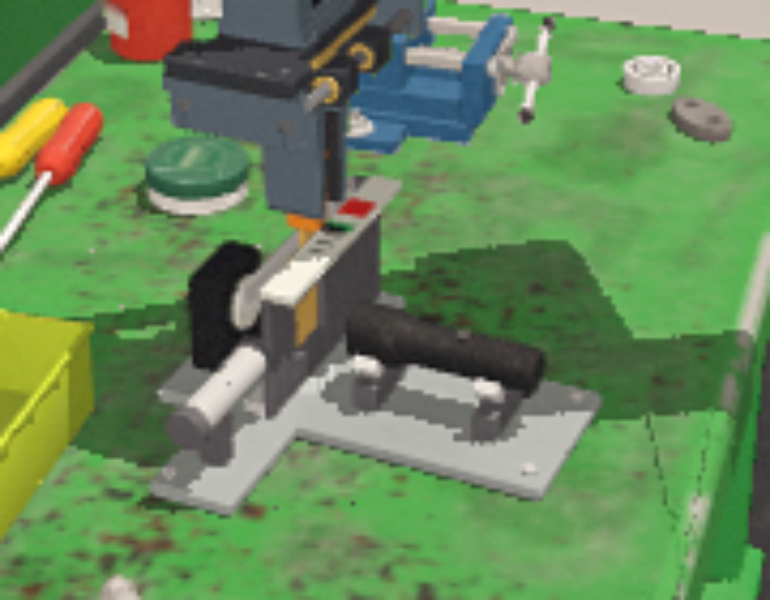

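```bash
python3 -m pendant '[{"delta_pos":[0,0,0.3],"twist":[0,0,0],"grip":10},{"delta_pos":[0,0,0.6],"twist":[0,0,0],"grip":10},{"delta_pos":[0,0,0.9],"twist":[0,0,0],"grip":10},{"delta_pos":[0,0,1.0],"twist":[0,0,0],"grip":10},{"delta_pos":[0,0,1.0],"twist":[0,0,0],"grip":10}]' 40
python3 - <<'E'
from workcell import state,imaging
from h import *
s=state();print(s['ee_pos'],s['gripper_width'],s['force'],s['time_s'])
for n in ("side","scene"):
    ci=imaging.camera_info(n);p,d=imaging.grab_frame(n); pickle.dump((p,d,ci),open(f"j_{n}.pkl","wb"))
    if n=="side": p=cv2.resize(p[200:260,210:290],(800,600),interpolation=cv2.INTER_CUBIC)
    else: p=cv2.resize(p[110:190,160:260],(750,600),interpolation=cv2.INTER_CUBIC)
    cv2.imwrite(f"pics/m_{n}.png",p[:,:,::-1])
print(state()['ee_pos'])
E
```

```text
time_s: 13.35
ee_pos: [545.9, 336.7, 109.6]
ee_rot: [-90.2, 0.0, 173.0]
force: [1.1, 7.3, -0.7]
gripper_width: 15.7
[545.85957574 336.72334975 109.63465576] 15.738548803933199 [ 1.10073153  7.34926687 -0.67238158] 13.35
[545.8977347  336.79895074 109.63157178]
```

View pics/m_scene.png

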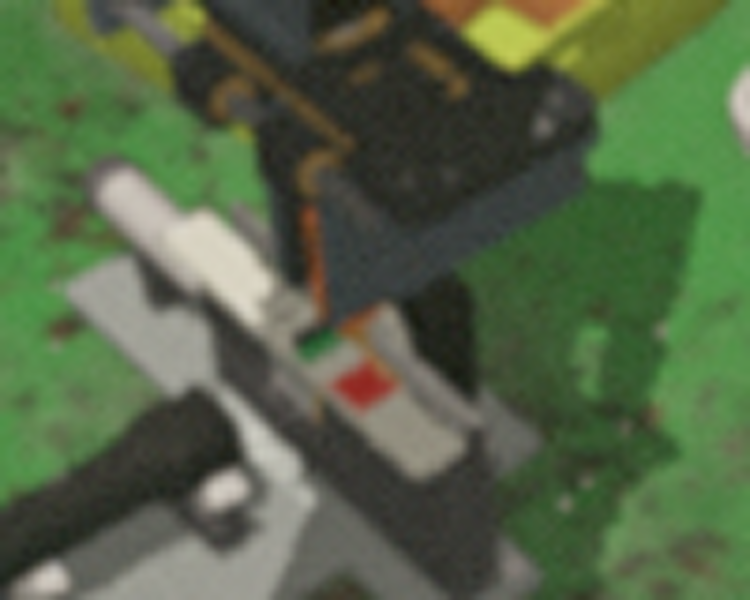

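View pics/m_side.png

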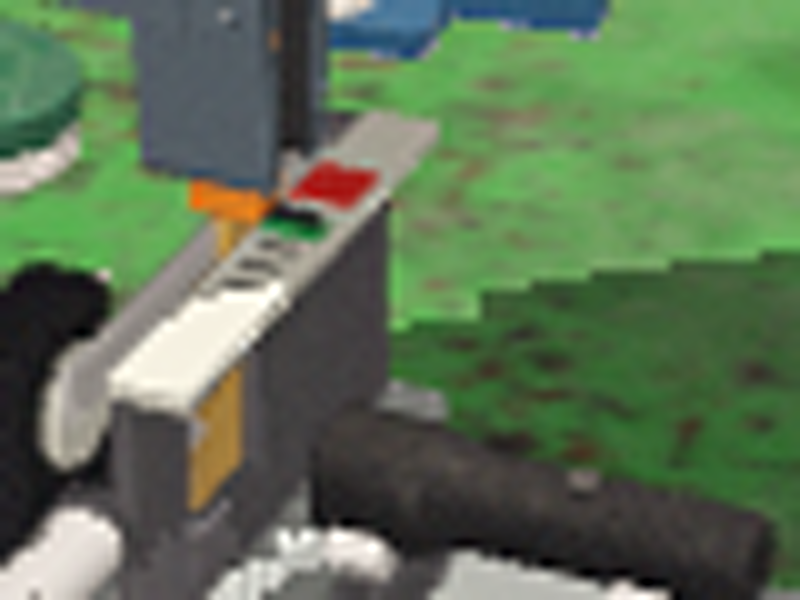

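The side view shows the black pointer over the green band at about (297,215–230), well short of the red. The arm has travelled 27.7 mm, so I'll quantify the pointer position.

Run:
```python
from h import *
a=np.radians(-6.95);c,s=np.cos(a),np.sin(a)
def w(x,y,z): return [537.5+c*x-s*y,365.4+s*x+c*y,z]
for n in ("h_side","j_side"):
    p,d,ci=load(n)
    print(n)
    for y in (0,-26,-30,-34): print(y,[tuple(np.round(proj(ci,w(x,y,z)),1)) for x,z in ((-10,92),(-3,92),(-3,96))])
    q=cv2.cvtColor(p,cv2.COLOR_RGB2HSV)
    m=(q[200:245,225:255,2]<70); vu=np.argwhere(m)
    g=(q[200:245,225:255,0]>50)&(q[200:245,225:255,0]<85)&(q[200:245,225:255,1]>90); 
    for r in range(216,232): print(r,q[r,230:252,2])
```

```text
h_side
0 [(np.float64(236.6), np.float64(229.0)), (np.float64(234.0), np.float64(228.4)), (np.float64(233.9), np.float64(226.9))]
-26 [(np.float64(241.2), np.float64(224.0)), (np.float64(238.6), np.float64(223.4)), (np.float64(238.6), np.float64(222.0))]
-30 [(np.float64(241.9), np.float64(223.3)), (np.float64(239.3), np.float64(222.7)), (np.float64(239.3), np.float64(221.3))]
-34 [(np.float64(242.6), np.float64(222.5)), (np.float64(240.0), np.float64(221.9)), (np.float64(240.0), np.float64(220.5))]
216 [206 180 173 168 150 118 123 154 151 142 143 145 167 167 165 166 169 166
 165 165 166 164]
217 [206 179 172 122 118 123 154 150 144 144 144 167 166 166 166 167 167 164
 164 164 152 159]
218 [207 180 171 142 139 150 148 145 141 145 168 167 165 167 166 166 167 165
 166 150 140 141]
219 [210 179 172 130 153 152 148 143 147 183 168 174 167 166 166 166 164 171
 182 134 134 146]
220 [211 176 172 148 151 147 147 147 169 168 165 167 175 172 171 164 177 189
  67 120 128 145]
221 [209 176 171 116 147 145 122 135 153 155 174 171 168 166 167 171 159  95
  79 155 147 147]
222 [211 175 169 115 148 
[... 2249 characters left out ...]
1  96  63  60  65
  74 133 135 144]
225 [145 160 172 179 166 170 165 167 132 138 171 172 163 115  63  65  67  68
  80 152 145 145]
226 [143 131 181 161  97  97 103 138 166 169 177 156 113  66  65  65  68  66
  86 171 163 158]
227 [127 180 166 168 167 166 159 131 165 172 158 114  64  63  67  65  67  66
  88 180 174 166]
228 [174 158 123  90  96 129 180 254 199 156 112  64  63  64  67  68  70  68
  92 181 173 165]
229 [158 177 255 253 253 253 254 255 185 111  66  64  66  64  64  67  69  67
  93 184 170 165]
230 [250 249 249 248 248 251 255 165 187  61  63  68  64  68  66  66  69  69
  82 166 167 171]
231 [247 247 246 247 248 249 190 157  75  62  66  69  67  66  68  66  64  67
  79 153 162 177]
```

Pointer shift is about 28.5 mm and the TCP shift about 27.7 mm: inside the band (26–34), but toward its near edge. I'll add 1.8 mm to centre it.

```bash
python3 -m pendant '[{"delta_pos":[0,0,0.1],"twist":[0,0,0],"grip":10},{"delta_pos":[0,0,0.18],"twist":[0,0,0],"grip":10},{"delta_pos":[0,0,0.18],"twist":[0,0,0],"grip":10},{"delta_pos":[0,0,0.18],"twist":[0,0,0],"grip":10},{"delta_pos":[0,0,0.18],"twist":[0,0,0],"grip":10}]' 40
python3 -m pendant '[{"delta_pos":[0,0,0],"twist":[0,0,0],"grip":10},{"delta_pos":[0,0,0],"twist":[0,0,0],"grip":10},{"delta_pos":[0,0,0],"twist":[0,0,0],"grip":10},{"delta_pos":[0,0,0],"twist":[0,0,0],"grip":10},{"delta_pos":[0,0,0],"twist":[0,0,0],"grip":10}]' 40
python3 - <<'E'
from workcell import state,imaging
from h import *
s=state();print(s['ee_pos'],s['gripper_width'],s['force'],s['time_s'])
for n in ("side","scene"):
    ci=imaging.camera_info(n);p,d=imaging.grab_frame(n); pickle.dump((p,d,ci),open(f"k_{n}.pkl","wb"))
    if n=="side":
        q=cv2.cvtColor(p,cv2.COLOR_RGB2HSV)
        for r in range(218,226): print(r,q[r,234:244,2],q[r,234:244,0])
        p=cv2.resize(p[200:260,210:290],(800,600),interpolation=cv2.INTER_CUBIC)
    cv2.imwrite(f"pics/n_{n}.png",p[:,:,::-1])
E
```

```text
time_s: 13.95
ee_pos: [545.7, 335.2, 109.6]
ee_rot: [-90.3, 0.0, 173.0]
force: [1.0, 8.2, -0.3]
gripper_width: 16.0
time_s: 14.45
ee_pos: [545.7, 335.2, 109.6]
ee_rot: [-90.2, 0.0, 173.0]
force: [1.3, 8.0, -1.3]
gripper_width: 15.9
[545.67619935 335.17129731 109.64022439] 15.935120825192016 [ 1.26714737  8.03679528 -1.28379926] 14.45
218 [108  96  86  93 138 147 170 168 166 167] [ 11 105 106 103  13   4   1   1   1   1]
219 [219 219 163 136 163 190 176 178 166 167] [15 14 12 13 13  2  2  1  0  1]
220 [216 218 191  68  45  82 112 147 180 177] [ 15  15  13   9 171  11  22  21   8   4]
221 [200 214 117  69  43  31  34  48 117 170] [ 15  14  20  72  73 141 155 170  18  26]
222 [159 160 131 120 124 121 100 100 116 156] [19 20 67 70 68 67 66 67 59 42]
223 [160 166 159 154 146 133 124 120 133 176] [18 25 51 48 65 64 69 68 60 20]
224 [179 162  97 104 137 144 170 155 175 161] [26 21 20 21 19 18 21 42 20 22]
225 [168 169 167 164 134 138 170 174 161 113] [24 21 20 21 20 22 20 21 22 15]
```

View pics/n_scene.png

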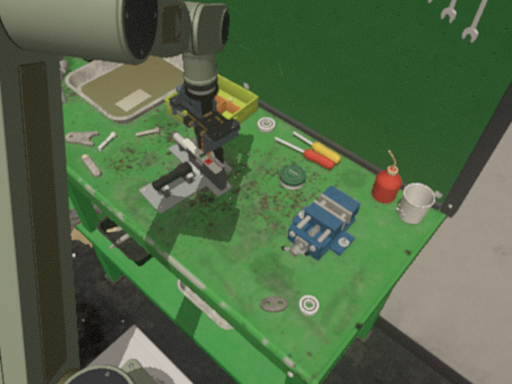

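View pics/n_side.png

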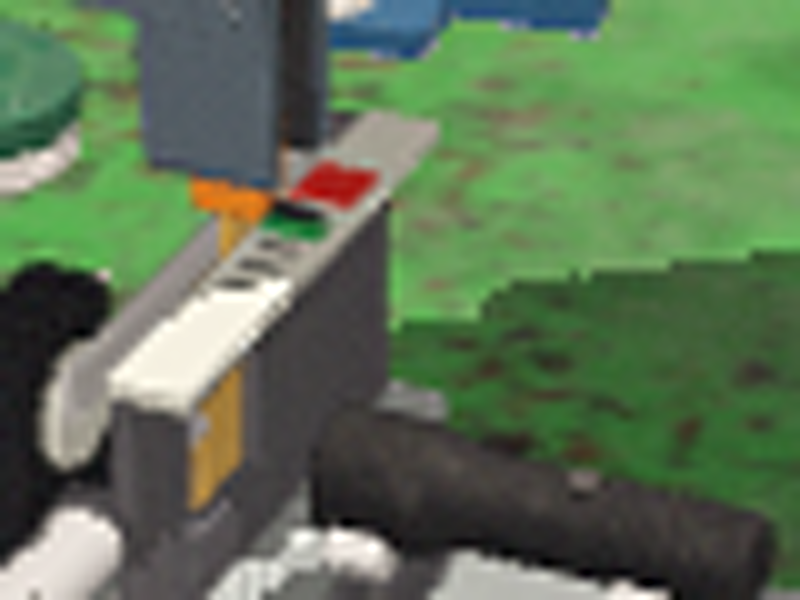

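Shift, force (8.0–8.2 N, against 8.25 N nominal) and pointer image (~30 mm) agree. Handing in.

```bash
python3 -c "
from workcell import job; print(job.job_done())"
```

```text
the job is handed in; nothing more can be done
None
```

The job is handed in at about 14.6 s: the torch lies released in both V-blocks with its lens facing the window. The fingers hold the shutter open at half with a 40 N grip on the orange tab.

**Torch:** after release it measured level. The lens was 28 mm from the wall as specified, and the top of the head was at 65 mm (64.5 mm expected). The camera views showed it resting in both blocks, and the last side view shows it still lying there.

**Shutter:**

| Check | Reading | Target |
|---|---|---|
| Arm travel since gripping the tab | 29.3 mm | 30 mm |
| Pointer shift in the side view | about 30 mm | 30 mm |
| Force along the slide | 8.0–8.2 N | 8.25 N at half |

The pointer never came near the red band, which starts at 45 mm.

**Disagreements:**
- In the side view the pointer looks toward the red-side edge of the green band. I put this down to it standing a few millimetres above the scale, because it shows the same offset at the closed position.
- The task said the lens first points roughly away from the robot. In the images the wide end faced sideways and to the left, slightly nearer the robot than the tail, so I went by the images.

In the last scene view the tin, bearing and flange look where they were at the start; I did not measure them.

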